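Put the printing block away and close its case

ROBOT

A 6-joint arm with a two-finger parallel gripper is mounted at the origin on a cart in front of the work surface, level with it; the furniture and walls round the work are solid. World frame = base frame: x ahead of the robot, y to its left, z up, the work surface at z = 0. Lengths are in m, angles in rad, forces in N, time in s.
With the tool pointing down it reaches from about 0.35 to 0.925 m from the base axis. Payload 6.4 kg.
Tool frame: the origin (TCP) lies midway between the tips of the shut fingers; the grasp point (between the pads) lies 19 mm behind it (manip.grip_point_offset is the distance from the TCP to the grasp point, in m); z points along the fingers, y is the line along which they close (so a half turn about z gives the same grasp; the last joint's range is limited). The gripper opens to 94 mm and grips with 3 to 60 N. Pads are 16 mm wide; open, the fingers measure 119 mm over their backs; the gripper's body (75 mm by 177 mm) begins 78 mm behind the grasp point.
Start: joints at [1.165, 0.245, 1.558, -0, 1.339, -0.174], TCP at [0.149, 0.633, 0.205] pointing down, gripper open.
Joint ranges: [-3.13, 3.13], [-1.02, 2.26], [0.13, 2.54], [-0.95, 4.09], [0.21, 2.88], [-2.74, 2.74]. Speed limits (rad/s): [2.57, 2.57, 3.14, 3.14, 3.14, 3.14].

INTERFACE

Orientations are given as a rotation vector (axis times angle).
In Python, from bench import readout, vision, job, manip gives the robot as it stands. The module is installed in compiled form; this text tells all that it offers.
- The arm moves only by the tool drive_tool, never from a script. Its argument "deltas" is a list of rows, each a list of 3 entries, a list of its own where there are three numbers: the opening, from 0 (shut) to 1 (fully open), then the shift along the world's x, y, z in m, then the turn about the world's z in degrees. In form: [[grip, [tx, ty, tz], yaw], ...]. A call has 1 to 20 rows; each row shifts and turns the commanded pose from where the row before left it; what a row does not reach is not made up. A row lasts 1/12 s, in which the tool goes at most 41.7 mm and 7.16 degrees, less where a joint would pass 70% of its speed; a pose out of reach is approached as far as the arm can. A call is refused whole if a number of a shift passes 0.0417 or a number of a turn 7.16, either way. A call with a gripper value outside its range is refused whole. The fingers move at their own pace and stop on an object; "squeeze" is the grip in N (left out, the last holds). Time passes only in rows, so rows that do not move let the fingers close. It gives the time, the measured TCP pose, the force, the opening and the grip force at its end, in the units of the state.
- readout.observe(): the state, without advancing time (a new reading comes with each control period).
- vision.read_camera(name): name is "scene" or "top"; returns a dict with "img" (384x512x3 uint8, blue, green, red), "fx", "fy", "cx", "cy" (pixels), "extrinsics" (4x4, takes a point from camera to world coordinates). Camera axes: x right, y up, looking along -z (the intrinsics and any distortion apply to the point x, -y, -z); pixel columns grow to the right and rows downward; lengths in m; the calibration is good to about 2 mm. A picture is of the moment at which its call begins. There is no depth.
- job.close_job(): hands the job in; it is judged then, once.
The state is a dict: "clock": time; "q": joint angles; "dq": joint speeds; "effort": joint torques, N m; "tool_pos": TCP position; "ee_rot": TCP orientation; "wrist_force": force on the tool from outside, world axes, zero at the start; "moment": the same for the moment, N m; "finger_gap": opening from 0.0 (shut) to 1.0 (fully open); "finger_force": force on a finger pad.
Only numpy, scipy, OpenCV 4.12 (cv2) and the standard library are available. Lean on these libraries where they do the work, as an engineer would, in place of code of your own. Each camera call takes 0.05 s, during which the arm holds its last target. There are 200 camera calls.

TASK

Put the wooden printing block with the red dots that lies in the middle of the table (not the one far at the back) into the empty pocket of its block case, dots up, so that it lies flat beside the blue block. Then take the green cover off the sloping wire draining stand and set it over the rim of the case so that it is seated all round and level. Place both without dropping them, and leave the other blocks and the jar where they are.

Things in the scene. Friction and masses are not known exactly. Their poses are not given: they have to be found in the camera images.
- red_block: Wooden printing block with red dots on its top face, 55 (x) x 65 (y) x 27 (z) mm, lying on the table dots up. Origin: centre of its underside, z up.
- block_case: Base of the block case, fixed: brown board 116 (x) x 200 (y) x 8 mm; on it a pale rim (outline 92 x 176 mm, 6 mm thick, bevelled, ridge 19 mm above the table). Inside it a black deck, top 15 mm above the table, has two pockets 7 mm deep side by side along y: the empty one at y = +39 mm, and at y = -39 mm one that holds the blue block. Origin: centre of its underside, z up.
- pocket (a point): Centre of the floor of the empty pocket, 8 mm above the table; axes as the case: the pocket is 59 mm along x and 69 mm along y.
- rim_seat (a point): Middle of the case, level with the ledge outside the rim (8 mm above the table) on which the cover's lower edge comes to rest; axes as the case.
- cover: Green sheet-metal cover, open below, outside 104 (x) x 188 (y) x 34 (z) mm, walls and top 4 mm: it goes outside the rim, 2 mm to spare on each side. On its top a dark wooden grip bar, 18 (x) x 84 (y) x 28 mm high. Origin: centre of the open underside, z out of its top. It starts leaning on the draining stand, top tilted 35 degrees, long side level. The same either way round. About 0.35 kg.
- cover_grip (a point): Middle of the cover's grip bar, 50 mm from the cover's origin along its z, 16 mm above its top; axes as the cover.
- drain_stand: Wire draining stand, fixed, about 140 (x) x 150 (y) x 90 (z) mm, with a slope that rises 35 degrees towards its +x and a lip 20 mm high at its low front edge. Origin: on the table under the middle of the slope, z up.
- blue_block: Wooden printing block with dark blue diamonds, 55 x 56 x 27 mm, already in the other pocket of the case. Origin: centre of its underside.
- green_block: Wooden printing block with green diamonds, 55 x 57 x 27 mm, on the table; stays where it is. Origin: centre of its underside.
- jar: Green glass jar with a yellow lid, 52 mm across, 71 mm tall; stays where it is. Origin: centre of its underside.
Things that resemble listed ones, but are neither listed nor needed, are in the scene too. Leave any orange look-alike of the red_block alone.

How it is judged:
By the outcome, as a careful person would: the job done as asked, in the order asked, and still so for the second after the job is handed in, with the robot touching nothing.
It also fails if it takes over 61 s, if anything falls off the work surface, if the arm or the gripper's body presses on something with over 40 N, if the wrist force passes 120 N, or if a joint passes its speed limit or range.

## Working session

There is one attempt and no reset: what is moved stays moved. The work goes in short steps, Python scripts to look and compute and a tool call to move; the robot and the scene stay as the last step left them, time stands still between calls to the robot, and variables do not carry over. Pictures are saved under pics/ and viewed, at most 10 in all, crops included, and the job is handed in when it is done.

Besides the shell and the picture viewer there is one more tool, called by a JSON object that holds its "fn" and its "kwargs". drive_tool: Moves the arm, as the interface text tells. Its arguments: {"type":"object","properties":{"deltas":{"type":"array","items":{"type":"array"}},"squeeze":{"type":"number"}},"required":["deltas"]}

```bash
mkdir -p pics; python3 - <<'E'
from bench import readout, vision, manip
import cv2, numpy as np
o=readout.observe(); print({k:np.round(v,3) for k,v in o.items()}, manip.grip_point_offset)
for n in("scene","top"):
    d=vision.read_camera(n); cv2.imwrite(f"pics/{n}0.png",d["img"]); print(n,{k:(np.round(v,4).tolist()) for k,v in d.items() if k!="img"})
a=[cv2.imread(f"pics/{n}0.png") for n in("scene","top")]
for n,i in zip(("scene","top"),a): cv2.imwrite(f"pics/{n}0b.png",cv2.resize(i,(800,600),interpolation=cv2.INTER_CUBIC))
E
```

```text
{'clock': np.float64(0.0), 'q': array([ 1.165,  0.246,  1.559, -0.   ,  1.339, -0.174]), 'dq': array([-0.   , -0.001, -0.001,  0.001,  0.001,  0.001]), 'effort': array([ 2.0000e-03, -4.1584e+01, -3.1460e+01,  6.9000e-02,  3.3000e-02,
       -0.0000e+00]), 'tool_pos': array([0.149, 0.632, 0.204]), 'ee_rot': array([-3.63e-01, -3.12e+00,  3.00e-03]), 'wrist_force': array([-0.354, -0.273, -0.59 ]), 'moment': array([-0.043, -0.016,  0.072]), 'finger_force': np.float64(0.0), 'finger_gap': np.float64(0.998)} 0.0188
scene {'fx': 469.6991, 'fy': 469.6991, 'cx': 250.5717, 'cy': 186.8434, 'extrinsics': [[0.7196, 0.2868, -0.6324, -0.2376], [-0.6944, 0.3021, -0.6531, -0.8459], [0.0038, 0.9091, 0.4166, 0.6226], [0.0, 0.0, 0.0, 1.0]]}
top {'fx': 472.6264, 'fy': 472.6264, 'cx': 250.8177, 'cy': 183.5053, 'extrinsics': [[-0.0112, 0.9862, -0.1654, 0.3815], [-0.9998, -0.0085, 0.017, 0.0166], [0.0154, 0.1655, 0.9861, 1.3444], [0.0, 0.0, 0.0, 1.0]]}
```

View pics/scene0b.png

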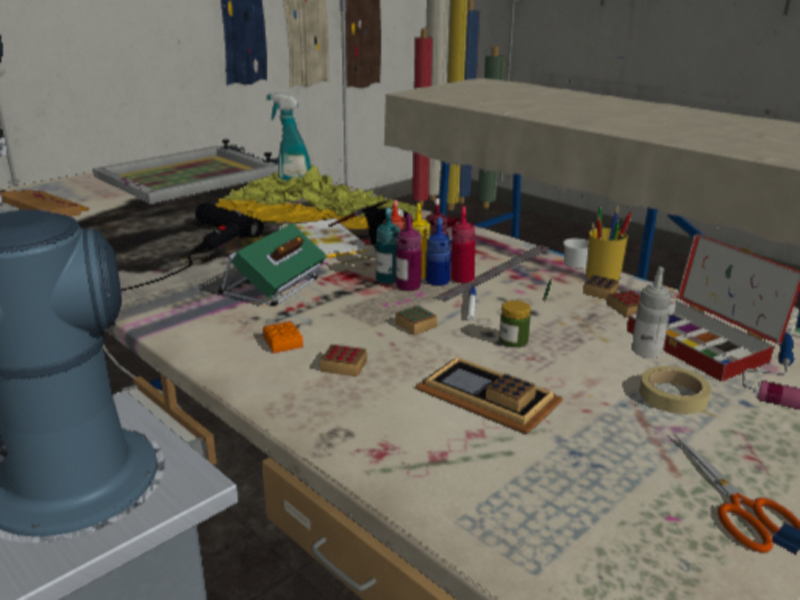

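View pics/top0b.png

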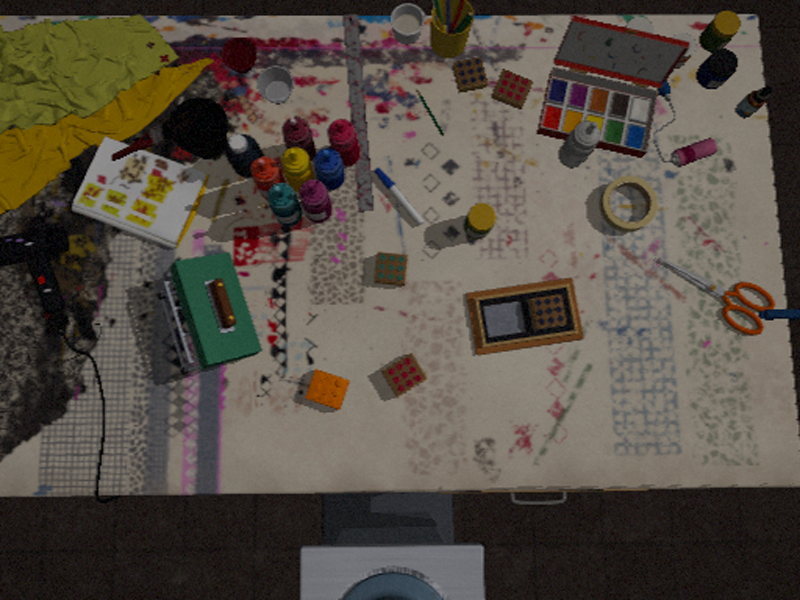

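```bash
cat > h.py <<'E'
import cv2, numpy as np
def crop(img,c0,r0,c1,r1,s,g=1.6):
    i=cv2.resize(img[r0:r1,c0:c1],None,fx=s,fy=s,interpolation=cv2.INTER_CUBIC)
    i=np.clip(255*(i/255.)**(1/g),0,255).astype(np.uint8)
    for c in range(-(-c0//10)*10,c1,10):
        x=int((c-c0+.5)*s); cv2.line(i,(x,0),(x,6),(0,255,255)); 
        if c%20==0: cv2.putText(i,str(c),(x-9,16),0,.35,(0,255,255))
    for r in range(-(-r0//10)*10,r1,10):
        y=int((r-r0+.5)*s); cv2.line(i,(0,y),(6,y),(0,255,255)); 
        if r%20==0: cv2.putText(i,str(r),(8,y+4),0,.35,(0,255,255))
    return i
def pad(a,w,h):
    o=np.zeros((h,w,3),np.uint8); a=a[:h,:w]; o[:a.shape[0],:a.shape[1]]=a; return o
E
python3 - <<'E'
from h import *
t=cv2.imread("pics/top0.png"); s=cv2.imread("pics/scene0.png")
cv2.imwrite("pics/c1.png",crop(t,190,150,390,265,4))
cv2.imwrite("pics/c2.png",np.hstack([pad(crop(t,95,150,177,248,4.8),394,480),pad(crop(s,135,135,215,200,5),400,480)]))
cv2.imwrite("pics/c3.png",crop(s,190,185,370,280,4.4))
E
```

```text
(no output)
```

View pics/c1.png

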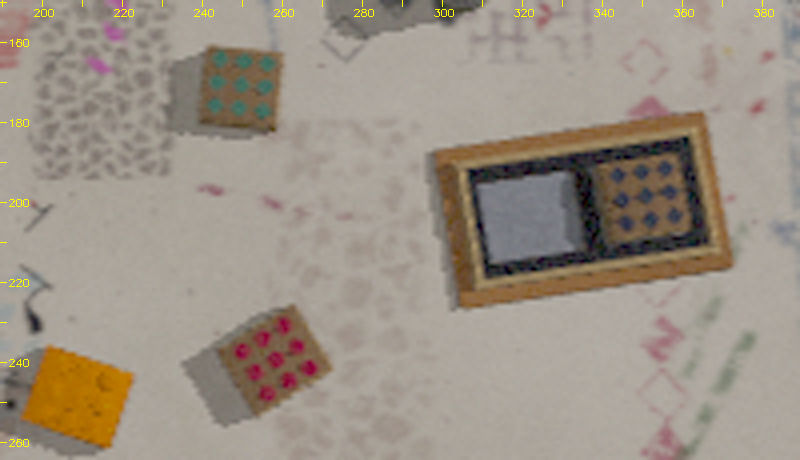

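View pics/c2.png

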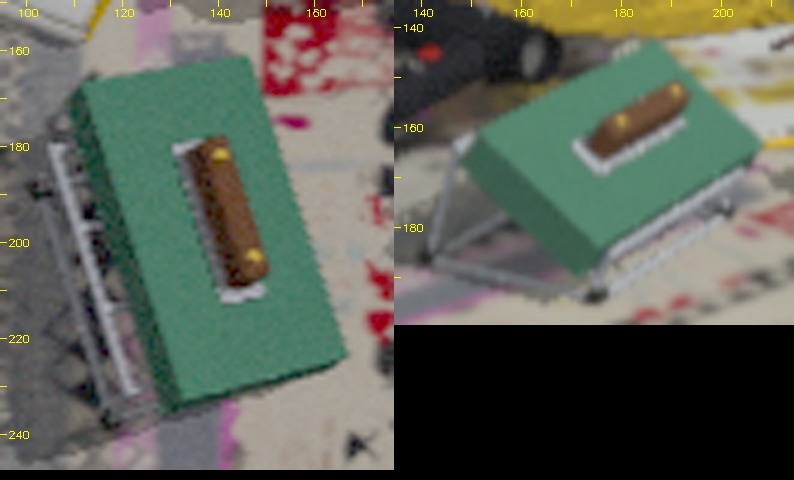

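View pics/c3.png

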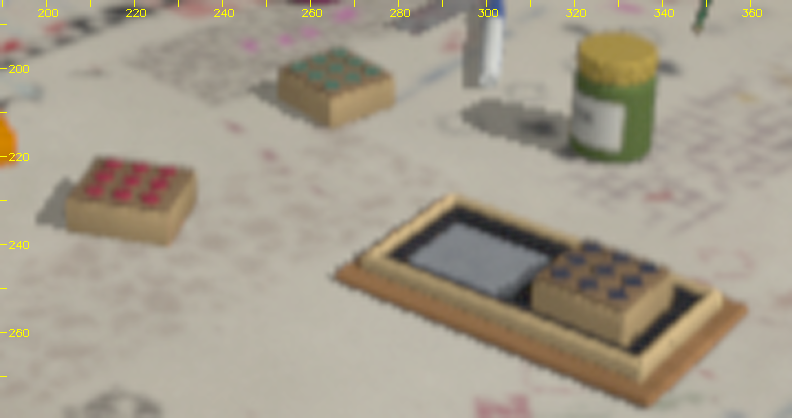

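```bash
cat >> h.py <<'E'
import json
from scipy.optimize import least_squares
from scipy.spatial.transform import Rotation as R
CAM={"scene":(469.6991,250.5717,186.8434),"top":(472.6264,250.8177,183.5053)}
EX={"scene":np.array([[0.7196,0.2868,-0.6324,-0.2376],[-0.6944,0.3021,-0.6531,-0.8459],[0.0038,0.9091,0.4166,0.6226]]),
"top":np.array([[-0.0112,0.9862,-0.1654,0.3815],[-0.9998,-0.0085,0.017,0.0166],[0.0154,0.1655,0.9861,1.3444]])}
def proj(n,P):
    f,cx,cy=CAM[n];E=EX[n];p=(np.atleast_2d(P)-E[:,3])@E[:,:3]
    return np.c_[cx+f*p[:,0]/-p[:,2],cy-f*p[:,1]/-p[:,2]]
def disp(c0,r0,s,x): return np.array(x)/s+[c0-.5,r0-.5]
def box(x,y,z0,z1): return np.array([[a*x/2,b*y/2,z] for z in(z0,z1) for a,b in((1,1),(1,-1),(-1,-1),(-1,1))])
def draw(img,n,T,bx,col,c0,r0,s):
    p=((proj(n,T(bx))-[c0,r0]+.5)*s).astype(int)
    for i in range(4):
        for a,b in((i,(i+1)%4),(i+4,(i+1)%4+4),(i,i+4)): cv2.line(img,tuple(map(int,p[a])),tuple(map(int,p[b])),col,1)
E
cat > fit.py <<'E'
from h import *
A=lambda x:disp(190,150,4,x); B=lambda x:disp(190,185,4.4,x); C=lambda x:disp(95,150,4.8,x); D=lambda x:disp(135,135,5,x)
rb=box(.055,.065,0,.027)
red=[("top",rb[4:8],A([(217,350),(294,306),(331,369),(257,416)])),("scene",rb[[4,5,6,7,6,7,5]],B([(95,156),(196,170),(172,208),(70,200),(168,244),(67,236),(194,210)]))]
cb=box(.116,.2,0,.008)
case=[("top",cb[[0,5,6,7]],A([(430,152),(704,112),(733,267),(455,309)])),("scene",cb[[3,2,5]],B([(333,275),(645,407),(748,306)]))]
kb=box(.104,.188,0,.034)
# top image: cover y along long side; tilted so normal leans right (-y world)
cov=[("top",kb[[4,5,6,7]],None),]
def f4(p,obs):
    T=lambda X:X@R.from_euler('z',p[3]).as_matrix().T+p[:3]
    return np.concatenate([(proj(n,T(X))-u).ravel() for n,X,u in obs])
def f6(p,obs):
    T=lambda X:X@R.from_rotvec(p[3:]).as_matrix().T+p[:3]
    return np.concatenate([(proj(n,T(X))-u).ravel() for n,X,u in obs])
out={}
for nm,o,x0 in(("red",red,[.35,0,0,.55]),("case",case,[.45,-.2,0,.15])):
    r=least_squares(f4,x0,args=(o,),loss="soft_l1"); print(nm,r.x[:3].round(4),np.degrees(r.x[3]).round(2)); print(r.fun.reshape(-1,2).round(1).tolist()); 
    rz=least_squares(lambda q:f4([q[0],q[1],0,q[2]],o),[x0[0],x0[1],x0[3]],loss="soft_l1"); print(' z=0:',rz.x.round(4)); out[nm]=rz.x.tolist()
# cover local +x = uphill (left in top view); +y : z x x
lt=[(86,80),(247,57),(346,354),(178,400)]; ls=[(88,133),(263,40),(366,145),(213,248)]
# uphill corners: TL & BL in top. z leans to right(-y), x uphill (+y world), y=z x x: -> world -x => down in image
# (+x,+y)=BL (+x,-y)=TL (-x,-y)=TR (-x,+y)=BR
# scene: image left/near = -x,+y.. : left corner: world (-,+)... BL ; top corner: TL ; right: TR ; bottom: BR
cov=[("top",kb[4:8],C([lt[3],lt[0],lt[1],lt[2]])),("scene",kb[4:8],D([ls[0],ls[1],ls[2],ls[3]])),("scene",kb[[0,3]],D([(68,157),(189,275)])),]
g0=R.from_euler('ZY',[np.radians(105),-np.radians(35)]).as_rotvec()
r=least_squares(f6,np.r_[.4,.35,.06,g0],args=(cov,),loss="soft_l1"); print("cover",r.x[:3].round(4),r.cost); print(r.fun.reshape(-1,2).round(1).tolist())
M=R.from_rotvec(r.x[3:]).as_matrix(); print(M.round(3),"tilt",np.degrees(np.arccos(M[2,2])),"yaw of y",np.degrees(np.arctan2(M[1,1],M[0,1])))
print("grip",(r.x[:3]+M[:,2]*.05).round(4)); out["cover"]=r.x.tolist()
# free triangulation of bolts
for a,b in((C((221,155)),D((282,90))),(C((254,256)),D((227,120)))):
    q=least_squares(lambda X:np.r_[(proj("top",X)-a)[0],(proj("scene",X)-b)[0]],[.4,.35,.1]); print("bolt",q.x.round(4),q.fun.round(1), "local",(M.T@(q.x-r.x[:3])).round(4))
json.dump(out,open("fit.json","w"))
E
python3 fit.py
```

```text
red [ 0.4454 -0.0252 -0.0088] 31.08
[[-0.6, 0.2], [-0.1, -1.1], [1.1, -0.0], [-0.2, 0.6], [0.1, 1.1], [0.5, 1.0], [-0.3, 2.6], [-1.4, 1.1], [0.6, -5.5], [-0.7, -7.1], [1.0, -8.1]]
 z=0: [ 0.4433 -0.0274  0.5479]
case [ 5.512e-01 -2.460e-01  4.000e-04] 7.45
[[-0.1, -0.6], [0.1, -0.5], [0.2, 0.5], [0.4, -0.2], [-0.8, 0.6], [-0.4, 0.6], [0.3, -1.4]]
 z=0: [ 0.5513 -0.246   0.13  ]
cover [0.5579 0.3137 0.0495] 5.773277881238946
[[1.2, -0.7], [-1.3, -0.3], [0.1, -0.8], [0.8, 0.1], [-0.2, -1.5], [-0.4, -0.1], [1.2, 0.3], [-0.8, -0.5], [-0.9, 1.1], [-1.0, 1.2]]
[[-0.261 -0.941  0.215]
 [ 0.765 -0.338 -0.548]
 [ 0.589  0.021  0.808]] tilt 36.09145487683295 yaw of y -160.25701208609613
grip [0.5687 0.2863 0.0899]
bolt [0.5971 0.2882 0.1019] [ 0. -0. -0.  0.] local [ 0.0011 -0.0271  0.0648]
bolt [0.5404 0.2686 0.1022] [-0.  0.  0. -0.] local [0.0011 0.0329 0.0636]
```

```bash
sed -i 's/rb\[\[4,5,6,7,6,7,5\]\]/rb[[4,5,6,7,2,3,1]]/' fit.py; cat >> fit.py <<'E'
bp=np.array([[0,-.03,.062],[0,.03,.062]])
cov+=[("top",bp,C([(221,155),(254,256)])),("scene",bp,D([(282,90),(227,120)]))]
def fc(p): return f6(np.r_[p[:3],R.from_euler('ZY',[p[3],-np.radians(35)]).as_rotvec()],cov)
r=least_squares(fc,[.55,.31,.05,1.9],loss="soft_l1"); print("cover35",r.x.round(4),np.degrees(r.x[3]),r.cost); print(r.fun.reshape(-1,2).round(1).tolist())
M=R.from_euler('ZY',[r.x[3],-np.radians(35)]).as_matrix(); print("grip",(r.x[:3]+.05*M[:,2]).round(4),"y axis yaw",np.degrees(np.arctan2(M[1,1],M[0,1])))
t=cv2.imread("pics/top0.png"); s=cv2.imread("pics/scene0.png")
a=crop(t,95,150,377,265,2.8);b=crop(s,135,135,370,280,3.4)[:270]
rz=out
T4=lambda v:(lambda X:X@R.from_euler('z',v[2]).as_matrix().T+[v[0],v[1],0])
Tc=lambda X:X@M.T+r.x[:3]
bb=[box(.018,.084,.036,.062)]
a=crop(t,95,150,377,265,2.8); b=crop(s,135,135,370,232+40,2.2)
for im,n,c0,r0,sc in((a,"top",95,150,2.8),(b,"scene",135,135,2.2)):
    draw(im,n,T4(out["red"]),rb,(255,255,0),c0,r0,sc);draw(im,n,T4(out["case"]),cb,(255,255,0),c0,r0,sc)
    pk=box(.059,.069,.008,.015)+[0,.039,0]; draw(im,n,T4(out["case"]),pk,(0,0,255),c0,r0,sc)
    draw(im,n,Tc,kb,(255,0,255),c0,r0,sc);draw(im,n,Tc,bb[0],(255,255,0),c0,r0,sc)
cv2.imwrite("pics/ov.png",np.vstack([pad(a,790,322),pad(b,790,278)]))
print("pocket",T4(out["case"])(np.array([[0,.039,.008]])))
E
python3 fit.py
```

```text
red [ 0.4453 -0.0251 -0.0042] 31.25
[[-0.7, 0.2], [-0.1, -1.2], [1.1, -0.1], [-0.2, 0.6], [-0.1, -0.5], [0.4, -0.5], [-0.4, 1.0], [-1.5, -0.5], [0.7, 2.0], [-0.4, 0.4], [1.0, -0.7]]
 z=0: [ 0.444  -0.0264  0.5483]
case [ 5.512e-01 -2.460e-01  4.000e-04] 7.45
[[-0.1, -0.6], [0.1, -0.5], [0.2, 0.5], [0.4, -0.2], [-0.8, 0.6], [-0.4, 0.6], [0.3, -1.4]]
 z=0: [ 0.5513 -0.246   0.13  ]
cover [0.5579 0.3137 0.0495] 5.773277881238946
[[1.2, -0.7], [-1.3, -0.3], [0.1, -0.8], [0.8, 0.1], [-0.2, -1.5], [-0.4, -0.1], [1.2, 0.3], [-0.8, -0.5], [-0.9, 1.1], [-1.0, 1.2]]
[[-0.261 -0.941  0.215]
 [ 0.765 -0.338 -0.548]
 [ 0.589  0.021  0.808]] tilt 36.09145487683295 yaw of y -160.25701208609613
grip [0.5687 0.2863 0.0899]
bolt [0.5971 0.2882 0.1019] [ 0. -0. -0.  0.] local [ 0.0011 -0.0271  0.0648]
bolt [0.5404 0.2686 0.1022] [-0.  0.  0. -0.] local [0.0011 0.0329 0.0636]
cover35 [0.5582 0.3129 0.0497 1.9063] 109.22486167811637 6.960473653528421
[[1.1, -0.1], [-1.1, -0.2], [0.5, -1.2], [1.0, 0.3], [-0.6, -0.8], [-0.4, -0.6], [1.6, -0.5], [-0.8, -0.3], [-1.0, 1.9], [-0.8, 1.5], [-0.2, -0.4], [-0.2, -0.4], [0.1, 0.2], [0.2, 0.3]]
grip [0.5677 0.2858 0.0907] y axis yaw -160.77513832188365
pocket [[ 0.54624775 -0.2073732   0.008     ]]
```

View pics/ov.png

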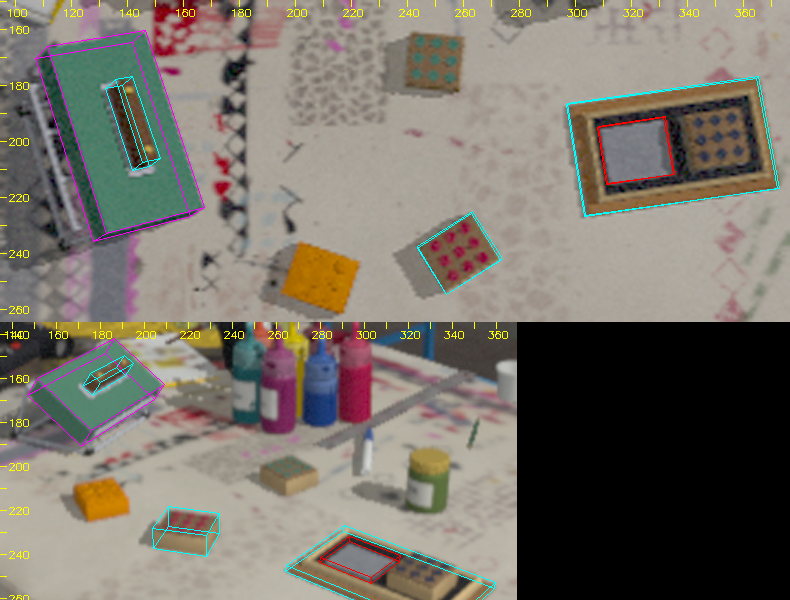

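Candidates for the red block are (258,239) in top, natural wood with 9 red dots, mid-table; (208,249), an orange look-alike; and (328,56), the wood block with red dots far at the back. The first fits "middle of the table", and crop c1 confirms it. The overlay agrees with both views: red block at (0.444, -0.026) with yaw 31.3°, pocket at (0.546, -0.207) with yaw 7.45°, and cover grip at (0.568, 0.286, 0.091) with its bar at yaw 19.2°.

{"fn": "drive_tool", "kwargs": {"deltas": [[1, [0.0164, -0.0366, 0], -2.5], [1, [0.0164, -0.0366, 0], -2.5], [1, [0.0164, -0.0366, 0], -2.5], [1, [0.0164, -0.0366, 0], -2.5], [1, [0.0164, -0.0366, 0], -2.5], [1, [0.0164, -0.0366, 0], -2.5], [1, [0.0164, -0.0366, 0], -2.5], [1, [0.0164, -0.0366, 0], -2.5], [1, [0.0164, -0.0366, 0], -2.5], [1, [0.0164, -0.0366, 0], -2.5], [1, [0.0164, -0.0366, 0], -2.5], [1, [0.0164, -0.0366, 0], -2.5], [1, [0.0164, -0.0366, 0], -2.5], [1, [0.0164, -0.0366, 0], -2.5], [1, [0.0164, -0.0366, 0], -2.5], [1, [0.0164, -0.0366, 0], -2.5], [1, [0.0164, -0.0366, 0], -2.5], [1, [0.0164, -0.0366, 0], -2.5], [1, [0, 0, 0], 0], [1, [0, 0, 0], 0]]}}

```text
clock: 1.77
tool_pos: [0.4445, -0.0276, 0.205]
ee_rot: [-1.534, -2.74, 0.0]
wrist_force: [0.0, 1.0, -0.4]
finger_gap: 1.003
finger_force: 0.0
```

{"fn": "drive_tool", "kwargs": {"deltas": [[1, [0, 0.0015, -0.03], 0], [1, [0, 0, -0.03], 0], [1, [0, 0, -0.03], 0], [1, [0, 0, -0.03], 0], [1, [0, 0, -0.03], 0], [1, [0, 0, -0.025], 0], [1, [0, 0, -0.01], 0], [1, [0, 0, -0.009], 0], [1, [0, 0, 0], 0], [1, [0, 0, 0], 0], [0.5, [0, 0, 0], 0], [0.5, [0, 0, 0], 0], [0.5, [0, 0, 0], 0], [0.5, [0, 0, 0], 0], [0.4, [0, 0, 0], 0], [0.4, [0, 0, 0], 0], [0.4, [0, 0, 0], 0], [0.4, [0, 0, 0], 0]], "squeeze": 20}}

```text
clock: 3.27
tool_pos: [0.4447, -0.0247, 0.0116]
ee_rot: [1.53, 2.744, 0.0]
wrist_force: [-0.2, 1.1, 1.6]
finger_gap: 0.583
finger_force: 20.0
```

{"fn": "drive_tool", "kwargs": {"deltas": [[0.4, [0, 0, 0.02], 0], [0.4, [0, 0, 0.03], 0], [0.4, [0, 0, 0.03], 0], [0.4, [0.0127, -0.0228, 0], -3], [0.4, [0.0127, -0.0228, 0], -3], [0.4, [0.0127, -0.0228, 0], -3], [0.4, [0.0127, -0.0228, 0], -3], [0.4, [0.0127, -0.0228, 0], -3], [0.4, [0.0127, -0.0228, 0], -3], [0.4, [0.0127, -0.0228, 0], -3], [0.4, [0.0127, -0.0228, 0], -3.2], [0.4, [0, 0, -0.02], 0], [0.4, [0, 0, -0.02], 0], [0.4, [0, 0, 0], 0], [0.4, [0, 0, 0], 0]]}}

```text
clock: 4.52
tool_pos: [0.5449, -0.2063, 0.05]
ee_rot: [-2.069, -2.359, 0.001]
wrist_force: [-0.1, 0.3, -0.0]
finger_gap: 0.584
finger_force: 20.0
```

```bash
python3 - <<'E'
from h import *
from bench import vision,readout
o=readout.observe();print(o["tool_pos"].round(4),o["ee_rot"].round(4),o["finger_gap"])
t=vision.read_camera("top")["img"];s=vision.read_camera("scene")["img"]
cv2.imwrite("pics/t2.png",t);cv2.imwrite("pics/s2.png",s)
cv2.imwrite("pics/c4.png",np.vstack([pad(crop(t,285,155,385,235,3.7),800,297),pad(crop(s,245,160,385,280,2.5),800,300)]) if 0 else np.hstack([pad(crop(t,290,165,370,235,5),400,600),pad(crop(s,258,180,338,280,5),400,600)]))
E
```

```text
[ 0.5449 -0.2063  0.05  ] [-2.0686e+00 -2.3595e+00  9.0000e-04] 0.5835768490494799
```

View pics/c4.png

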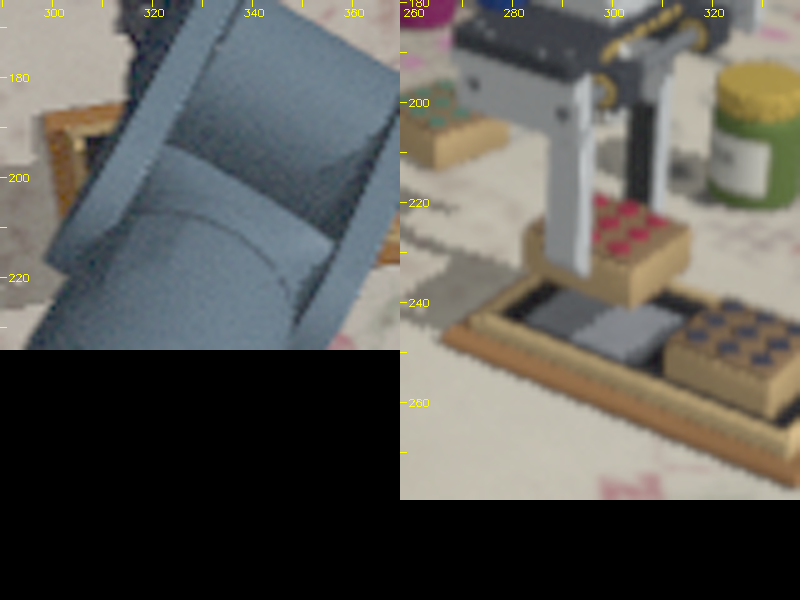

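```bash
python3 - <<'E'
from h import *
B=lambda x:disp(190,185,4.4,x); F=lambda x:disp(258,180,5,x)
fitf=lambda X,u,x0:least_squares(lambda p:(proj("scene",X@R.from_euler('z',p[2]).as_matrix().T+[p[0],p[1],0])-u).ravel(),x0,loss="soft_l1")
hx,hy=.0295,.0345
X=np.array([[hx,.039+hy,.008],[-hx,.039-hy,.015],[-.043,.085,.019],[.043,-.085,.019],[-.043,-.085,.019],[.043,.085,.019],[-.058,.1,0],[-.058,-.1,0],[.058,-.1,.008]])
u=B([(458,222),(495,297),(360,258),(722,293),(640,375),(455,195),(333,275),(645,407),(748,306)])
c=fitf(X,u,[.55,-.246,.13]);print("case scene",c.x.round(4),c.fun.reshape(-1,2).round(1).tolist())
rb=box(.055,.065,.0384,.0654)
b=fitf(rb[[5,1,2,6,7,3]],F([(291,240),(288,272),(233,307),(231,277),(125,226),(124,256)]),[.545,-.207,.13]);print("block scene",b.x.round(4),b.fun.reshape(-1,2).round(1).tolist())
m=R.from_euler('z',c.x[2]).as_matrix()[:2,:2]; print("pocket",c.x[:2]+m@[0,.039],"block-pocket in case",m.T@(b.x[:2]-c.x[:2])-[0,.039],np.degrees(b.x[2]-c.x[2]))
s=cv2.imread("pics/s2.png");o=crop(s,258,180,338,280,6)
T=lambda p:(lambda X:X@R.from_euler('z',p[2]).as_matrix().T+[p[0],p[1],0])
draw(o,"scene",T(b.x),rb,(255,255,0),258,180,6);draw(o,"scene",T(c.x),box(.059,.069,.008,.015)+[0,.039,0],(0,0,255),258,180,6)
draw(o,"scene",T(c.x),box(.116,.2,0,.008),(255,0,255),258,180,6)
cv2.imwrite("pics/c5.png",o)
E
```

```text
case scene [ 0.5471 -0.2502  0.128 ] [[-0.2, 0.6], [1.7, 0.1], [1.9, -1.3], [-1.5, -0.4], [-0.8, -3.0], [-0.1, -0.4], [-0.7, 2.0], [-0.0, 2.3], [0.8, 0.1]]
block scene [ 0.5427 -0.211   0.0914] [[1.3, -3.0], [1.2, 0.2], [-0.8, 2.1], [0.2, -1.8], [-0.6, -0.5], [-0.8, 3.1]]
pocket [ 0.542171   -0.21153645] block-pocket in case [0.00060332 0.00042822] -2.0985371652286777
```

View pics/c5.png

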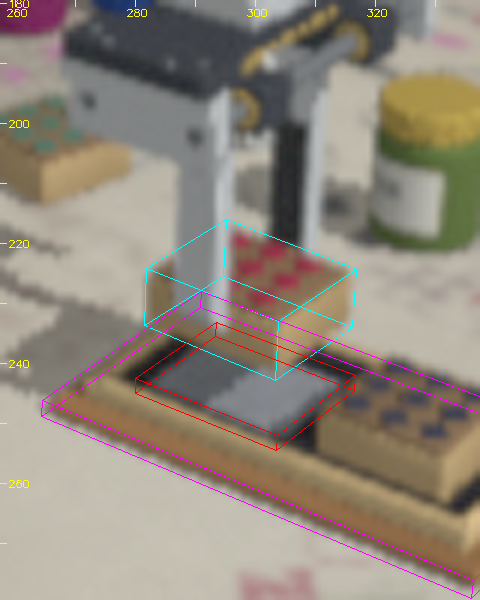

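```bash
python3 - <<'E'
from h import *
a=cv2.imread("pics/scene0.png").astype(int);b=cv2.imread("pics/s2.png").astype(int)
def col(i,c,r0,r1): print(c,[(r,*i[r,c-1:c+2].mean(0).round().astype(int)) for r in range(r0,r1)])
col(a,227,228,245);col(b,303,230,247);col(b,310,224,244);col(b,285,220,237);col(b,332,250,270)
E
```

```text
227 [(228, np.int64(38), np.int64(54), np.int64(92)), (229, np.int64(39), np.int64(58), np.int64(89)), (230, np.int64(40), np.int64(59), np.int64(90)), (231, np.int64(43), np.int64(66), np.int64(92)), (232, np.int64(46), np.int64(72), np.int64(96)), (233, np.int64(55), np.int64(90), np.int64(116)), (234, np.int64(61), np.int64(100), np.int64(128)), (235, np.int64(62), np.int64(99), np.int64(128)), (236, np.int64(59), np.int64(95), np.int64(124)), (237, np.int64(57), np.int64(93), np.int64(119)), (238, np.int64(55), np.int64(89), np.int64(115)), (239, np.int64(54), np.int64(87), np.int64(111)), (240, np.int64(66), np.int64(93), np.int64(116)), (241, np.int64(107), np.int64(126), np.int64(137)), (242, np.int64(121), np.int64(138), np.int64(145)), (243, np.int64(120), np.int64(136), np.int64(144)), (244, np.int64(121), np.int64(137), np.int64(146))]
303 [(230, np.int64(39), np.int64(46), np.int64(101)), (231, np.int64(42), np.int64(62), np.int64(94)), (232, np.int64(43), np.int64(66), np.int64(89)), (233, np.int64(53), np.int64(85), np.int64(110)), (234, np.int64(56), np.int64(90), np.i
[... 2760 characters left out ...]
56, np.int64(67), np.int64(108), np.int64(137)), (257, np.int64(68), np.int64(111), np.int64(140)), (258, np.int64(67), np.int64(109), np.int64(138)), (259, np.int64(65), np.int64(106), np.int64(134)), (260, np.int64(62), np.int64(101), np.int64(128)), (261, np.int64(57), np.int64(94), np.int64(118)), (262, np.int64(50), np.int64(82), np.int64(103)), (263, np.int64(36), np.int64(54), np.int64(67)), (264, np.int64(29), np.int64(40), np.int64(47)), (265, np.int64(48), np.int64(76), np.int64(93)), (266, np.int64(66), np.int64(107), np.int64(131)), (267, np.int64(64), np.int64(104), np.int64(127)), (268, np.int64(53), np.int64(86), np.int64(107)), (269, np.int64(48), np.int64(77), np.int64(97))]
```

```bash
python3 - <<'E'
from h import *
B=lambda x:disp(190,185,4.4,x)
Tz=lambda p,X:X@R.from_euler('z',p[2]).as_matrix().T+[p[0],p[1],0]
rb=box(.055,.065,.0384,.0654); u=np.array([(315.1,233.9),(304.1,240.8),(282.3,230.9)])
b=least_squares(lambda p:(proj("scene",Tz(p,rb[[1,2,3]]))-u).ravel(),[.545,-.207,.13]);print("block base",b.x.round(4),b.fun.round(1))
print("pred kin",proj("scene",Tz([.545,-.2073,.129],rb[[1,2,3]])).round(1).tolist(), "pocket-aligned",proj("scene",Tz([.5462,-.2074,.13],rb[[1,2,3]])).round(1).tolist())
X=np.array([[.0295,.0735,.008],[-.0295,.0735,.008],[.0295,.0045,.008],[-.0295,.0045,.015],[-.0295,.0735,.015]])
for n in("top","scene"): print(n,proj(n,Tz([.5513,-.246,.13],X)).round(1).tolist())
print("seen scene",B([(458,222),(408,258),(548,257),(495,297)]).round(1).tolist(),"seen top",disp(190,150,4,[(475,183),(484,266),(575,171),(585,255)]).round(1).tolist())
# floor mask edges
t=cv2.imread("pics/top0.png");s=cv2.imread("pics/scene0.png")
for n,i,(c0,r0,c1,r1) in(("top",t,(300,185,345,225)),("scene",s,(275,228,322,260))):
    k=cv2.resize(i[r0:r1,c0:c1],None,fx=8,fy=8,interpolation=cv2.INTER_CUBIC).astype(int)
    m=((k.min(2)>60)&(k.max(2)-k.min(2)<30)).astype(np.uint8)
    l=cv2.connectedComponentsWithStats(m); j=1+np.argmax(l[2][1:,4]); q=cv2.findContours((l[1]==j).astype(np.uint8),0,2)[0][0]
    rr=cv2.approxPolyDP(q,.05*cv2.arcLength(q,True),True).reshape(-1,2)/8+[c0-.5,r0-.5]; print(n,"floor",rr.round(1).tolist())
E
```

```text
block base [ 0.5498 -0.2059  0.0638] [ 1.4 -1.3 -1.   0.3 -0.4  0.9]
pred kin [[315.6, 232.9], [303.4, 242.0], [281.1, 233.3]] pocket-aligned [[315.9, 232.7], [303.8, 241.8], [281.4, 233.1]]
top [[307.8, 194.9], [311.2, 215.3], [331.6, 191.6], [335.5, 211.7], [311.5, 215.0]]
scene [[293.2, 234.4], [279.9, 243.8], [316.3, 243.2], [303.5, 250.8], [280.0, 241.4]]
seen scene [[293.6, 235.0], [282.2, 243.1], [314.0, 242.9], [302.0, 252.0]] seen top [[308.2, 195.2], [310.5, 216.0], [333.2, 192.2], [335.8, 213.2]]
top floor [[330.6, 192.8], [309.1, 195.9], [312.4, 214.9], [333.0, 211.8]]
scene floor [[283.2, 243.1], [301.5, 251.2], [313.1, 243.6], [293.8, 235.8]]
```

{"fn": "drive_tool", "kwargs": {"deltas": [[0.4, [0.0008, -0.0002, -0.01], 0], [0.4, [0, 0, -0.008], 0], [0.4, [0, 0, -0.005], 0], [0.4, [0, 0, -0.0015], 0], [0.4, [0, 0, -0.001], 0], [0.4, [0, 0, 0], 0]]}}

```text
clock: 5.12
tool_pos: [0.5468, -0.2072, 0.0257]
ee_rot: [-2.071, -2.362, 0.0]
wrist_force: [0.4, -0.2, -0.6]
finger_gap: 0.583
finger_force: 20.0
```

{"fn": "drive_tool", "kwargs": {"deltas": [[0.4, [-0.0004, 0.0005, -0.001], 0], [0.4, [0, 0, -0.001], 0], [0.4, [0, 0, 0], 0], [0.4, [0, 0, 0], 0]]}}

```text
clock: 5.45
tool_pos: [0.5466, -0.2068, 0.0241]
ee_rot: [2.071, 2.362, 0.0]
wrist_force: [0.2, 0.3, -0.1]
finger_gap: 0.58
finger_force: 20.0
```

{"fn": "drive_tool", "kwargs": {"deltas": [[0.4, [0, 0, -0.001], 0], [0.4, [0, 0, -0.001], 0], [0.4, [0, 0, -0.001], 0], [0.4, [0, 0, 0], 0], [0.4, [0, 0, 0], 0]]}}

```text
clock: 5.87
tool_pos: [0.5464, -0.2067, 0.0208]
ee_rot: [-2.071, -2.362, 0.0]
wrist_force: [0.7, -1.0, -0.1]
finger_gap: 0.584
finger_force: 20.0
```

{"fn": "drive_tool", "kwargs": {"deltas": [[0.4, [0, 0, -0.001], 0], [0.4, [0, 0, -0.0008], 0], [0.4, [0, 0, 0], 0], [0.4, [0, 0, 0], 0]]}}

```text
clock: 6.2
tool_pos: [0.5467, -0.2069, 0.0196]
ee_rot: [2.071, 2.362, -0.0]
wrist_force: [-1.5, 0.3, 3.6]
finger_gap: 0.582
finger_force: 20.0
```

{"fn": "drive_tool", "kwargs": {"deltas": [[0.62, [0, 0, 0], 0], [0.63, [0, 0, 0], 0], [0.64, [0, 0, 0], 0], [0.64, [0, 0, 0.003], 0], [0.66, [0, 0, 0.007], 0], [0.7, [0, 0, 0.015], 0], [0.8, [0, 0, 0.03], 0], [0.9, [0, 0, 0.041], 0], [1, [0, 0, 0.041], 0], [1, [-0.01, 0.038, 0.01], 6], [1, [-0.01, 0.038, 0.01], 5.8], [1, [-0.01, 0.038, 0], 0], [1, [-0.01, 0.038, 0], 0], [1, [0, 0, 0], 0]]}}

```text
clock: 7.37
tool_pos: [0.5049, -0.0497, 0.1767]
ee_rot: [-1.81, -2.567, -0.002]
wrist_force: [-0.5, 0.5, 0.3]
finger_gap: 0.996
finger_force: 0.0
```

```bash
python3 - <<'E'
from h import *
from bench import vision,readout
o=readout.observe();print(o["tool_pos"].round(4),o["ee_rot"].round(4))
t=vision.read_camera("top")["img"];s=vision.read_camera("scene")["img"]
cv2.imwrite("pics/t3.png",t);cv2.imwrite("pics/s3.png",s)
cv2.imwrite("pics/c6.png",np.hstack([pad(crop(t,290,165,382,245,4.2),390,500),pad(crop(s,260,210,365,280,3.9),410,500)]))
E
```

```text
[ 0.5049 -0.0497  0.1767] [-1.8101e+00 -2.5667e+00 -2.2000e-03]
```

View pics/c6.png

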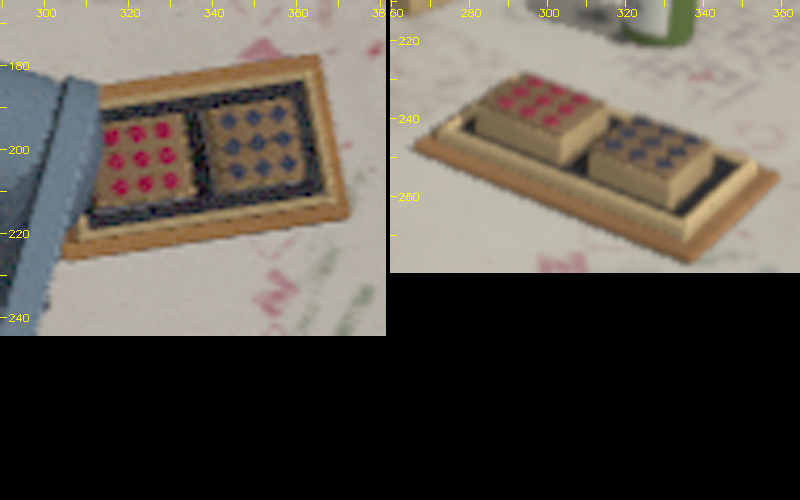

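The red block lies flat in the pocket beside the blue one: dots up, with its top level with the blue block's in the scene view. Next I refine the cover bar's ends by colour masks.

```bash
python3 - <<'E'
from h import *
t=cv2.imread("pics/top0.png");s=cv2.imread("pics/scene0.png")
obs={}
for n,i,(c0,r0,c1,r1) in(("top",t,(128,172,156,214)),("scene",s,(166,145,200,172))):
    k=cv2.resize(i[r0:r1,c0:c1],None,fx=8,fy=8,interpolation=cv2.INTER_CUBIC); h=cv2.cvtColor(k,cv2.COLOR_BGR2HSV)
    m=((h[...,0]<22)&(h[...,1]>90)).astype(np.uint8)
    l=cv2.connectedComponentsWithStats(m); j=1+np.argmax(l[2][1:,4]); mm=(l[1]==j).astype(np.uint8)
    q=cv2.findContours(mm,0,2)[0]; q=max(q,key=cv2.contourArea).reshape(-1,2)/8.+[c0-.5,r0-.5]
    obs[n]=q; print(n,l[2][j,4]/64,"bbox",q.min(0),q.max(0))
    y=((h[...,0]>18)&(h[...,0]<35)&(h[...,2]>110)&(h[...,1]>90)).astype(np.uint8); l=cv2.connectedComponentsWithStats(y); print(" bolts",[(l[3][a]/8+[c0-.5,r0-.5]).round(1).tolist() for a in range(1,l[0]) if l[2][a,4]>60])
# support-function fit of bar box: extents along 16 directions
D=np.array([[np.cos(a),np.sin(a)] for a in np.arange(0,2*np.pi,np.pi/8)])
for zb in(.036,.042):
    bb=box(.018,.084,zb,.062)
    def f(p):
        M=R.from_euler('ZY',[p[3],-np.radians(35)]).as_matrix(); P=bb@M.T+p[:3]
        return np.concatenate([(proj(n,P)@D.T).max(0)-(obs[n]@D.T).max(0) for n in obs])
    r=least_squares(f,[.5582,.3129,.0497,1.906],loss="soft_l1",f_scale=.5)
    M=R.from_euler('ZY',[r.x[3],-np.radians(35)]).as_matrix()
    print(zb,r.x.round(4),"barc",(r.x[:3]+.05*M[:,2]).round(4),"yaw",np.degrees(r.x[3])-90,"cost",r.cost.round(2)); print(r.fun.round(1))
E
```

```text
top 259.96875 bbox [133.5 178. ] [150.5  209.25]
 bolts [[140.6, 181.5], [147.4, 202.7]]
scene 121.59375 bbox [173.75 151.  ] [193.25 165.75]
 bolts [[191.9, 145.1], [196.2, 148.8], [190.8, 152.3], [198.8, 152.8], [179.8, 158.5]]
0.036 [0.5552 0.3123 0.0498 2.0184] barc [0.5676 0.2864 0.0907] yaw 25.64302314019605 cost 11.67
[2.4 1.9 0.9 0.5 0.9 0.6 0.1 0.4 2.8 2.5 1.9 1.4 1.2 0.7 0.  0.3 0.7 0.2
 0.3 2.3 2.2 1.4 0.7 0.9 0.7 0.1 0.  1.9 1.6 1.  0.5 0.8]
0.042 [0.5546 0.3136 0.0478 2.0011] barc [0.5666 0.2875 0.0888] yaw 24.65728324257374 cost 7.4
[ 1.9  1.7  1.   0.4  0.7  0.3 -0.2 -0.5  2.1  2.1  1.6  1.1  0.7  0.2
 -0.3 -0.4  0.4  0.2  0.3  1.6  1.4  0.6 -0.1  0.3  0.4  0.2  0.1  1.4
  1.   0.4 -0.1  0.3]
```

{"fn": "drive_tool", "kwargs": {"deltas": [[1, [0.004, 0.038, 0], 0], [1, [0.004, 0.038, 0], 0], [1, [0.006, 0.038, 0], 0], [1, [0.008, 0.038, 0], 0], [1, [0.01, 0.038, 0], 0], [1, [0.01, 0.038, 0], 0], [1, [0.01, 0.038, 0], 0], [1, [0.006, 0.038, 0], 0], [1, [0.004, 0.034, 0], 0], [1, [0, 0, 0], 0], [1, [0, 0, 0], 0], [1, [0, 0, 0], 0]]}}

```text
clock: 8.47
tool_pos: [0.5692, 0.2821, 0.1759]
ee_rot: [1.819, 2.562, -0.001]
wrist_force: [0.0, -0.7, -0.3]
finger_gap: 1.001
finger_force: 0.0
```

{"fn": "drive_tool", "kwargs": {"deltas": [[1, [0, -0.0015, -0.02], 0], [1, [0, 0, -0.02], 0], [1, [0, 0, -0.018], 0], [1, [0, 0, -0.012], 0], [1, [0, 0, -0.004], 0], [1, [0, 0, -0.004], 0], [1, [0, 0, -0.004], 0], [1, [0, 0, 0], 0]]}}

```text
clock: 9.13
tool_pos: [0.5688, 0.2815, 0.0944]
ee_rot: [1.818, 2.562, 0.0]
wrist_force: [-0.9, -0.3, -0.3]
finger_gap: 1.0
finger_force: 0.0
```

{"fn": "drive_tool", "kwargs": {"deltas": [[1, [0, 0, -0.004], 0], [1, [0, 0, -0.004], 0], [1, [0, 0, -0.003], 0], [1, [0, 0, -0.003], 0], [1, [0, 0, 0], 0], [1, [0, 0, 0], 0]]}}

```text
clock: 9.63
tool_pos: [0.5683, 0.2817, 0.0799]
ee_rot: [-1.817, -2.562, 0.001]
wrist_force: [0.4, 0.6, 0.2]
finger_gap: 1.001
finger_force: 0.0
```

Close on the bar's ends with a light grip, so the cover may swing level when lifted.

{"fn": "drive_tool", "kwargs": {"deltas": [[0.93, [0, 0, 0], 0], [0.9, [0, 0, 0], 0], [0.85, [0, 0, 0], 0], [0.8, [0, 0, 0], 0], [0.8, [0, 0, 0], 0], [0.8, [0, 0, 0], 0]], "squeeze": 12}}

```text
clock: 10.13
tool_pos: [0.5686, 0.2818, 0.0804]
ee_rot: [1.817, 2.563, 0.0]
wrist_force: [-0.7, -0.2, 1.3]
finger_gap: 0.893
finger_force: 12.0
```

{"fn": "drive_tool", "kwargs": {"deltas": [[0.8, [0, 0, 0.006], 0], [0.8, [0, 0, 0.008], 0], [0.8, [0, 0, 0.01], 0], [0.8, [0, 0, 0.015], 0], [0.8, [0, 0, 0.015], 0], [0.8, [0, 0, 0.02], 0], [0.8, [0, 0, 0.02], 0], [0.8, [0, 0, 0.02], 0], [0.8, [0, 0, 0.01], 0], [0.8, [0, 0, 0], 0], [0.8, [0, 0, 0], 0], [0.8, [0, 0, 0], 0]]}}

```text
clock: 11.13
tool_pos: [0.5677, 0.2814, 0.2026]
ee_rot: [-1.816, -2.561, 0.003]
wrist_force: [0.6, 0.3, -4.7]
finger_gap: 0.889
finger_force: 12.0
```

```bash
python3 - <<'E'
from h import *
from bench import vision,readout
o=readout.observe();print({k:o[k].round(3) for k in("tool_pos","ee_rot","wrist_force","moment","finger_gap")})
s=vision.read_camera("scene")["img"]; cv2.imwrite("pics/s4.png",s)
h=cv2.cvtColor(s,cv2.COLOR_BGR2HSV); m=((h[...,0]>62)&(h[...,0]<90)&(h[...,1]>100)).astype(np.uint8); m[:,:120]=0;m[:,230:]=0
l=cv2.connectedComponentsWithStats(m); j=1+np.argmax(l[2][1:,4]); q=cv2.findContours((l[1]==j).astype(np.uint8),0,2)[0][0]
print(l[2][j], cv2.approxPolyDP(cv2.convexHull(q),2.,True).reshape(-1,2).tolist())
# predicted outlines, level vs tilted
p=o["tool_pos"]; g=p+[0,0,.0188]; a=np.radians(19.3)+np.pi/2
kb=box(.104,.188,0,.034)
for tilt in(0,10,20,35):
    M=R.from_euler('ZY',[a,-np.radians(tilt)]).as_matrix(); P=kb@M.T+g-M[:,2]*.058
    print(tilt,cv2.convexHull(proj("scene",P).astype(np.float32)).reshape(-1,2).round().astype(int).tolist())
E
```

```text
Traceback (most recent call last):
AttributeError: 'float' object has no attribute 'round'
```

```bash
cat > tilt.py <<'E'
from h import *
import sys
from bench import vision,readout
def run(tag,yaw,reg=(100,60,260,240),noff=.058):
    o=readout.observe();p=np.array(o["tool_pos"]);print(p.round(4),np.round(o["ee_rot"],3),np.round(o["wrist_force"],1),np.round(o["moment"],2))
    s=vision.read_camera("scene")["img"]; cv2.imwrite(f"pics/{tag}.png",s)
    h=cv2.cvtColor(s,cv2.COLOR_BGR2HSV); m=((h[...,0]>62)&(h[...,0]<90)&(h[...,1]>90)).astype(np.uint8)
    k=np.zeros_like(m);k[reg[1]:reg[3],reg[0]:reg[2]]=1;m*=k
    l=cv2.connectedComponentsWithStats(m); j=1+np.argmax(l[2][1:,4]); q=max(cv2.findContours((l[1]==j).astype(np.uint8),0,2)[0],key=cv2.contourArea)
    print(l[2][j], cv2.approxPolyDP(cv2.convexHull(q),2.,True).reshape(-1,2).tolist())
    q=q.reshape(-1,2); D=np.array([[np.cos(a),np.sin(a)] for a in np.arange(0,2*np.pi,np.pi/8)])
    g=p+[0,0,.0188]; kb=box(.104,.188,0,.034)
    def f(v):
        M=R.from_euler('ZY',[np.radians(yaw)+np.pi/2,-v[0]]).as_matrix(); P=kb@M.T+g-M@[0,0,noff]+[v[1],v[2],v[3]]
        return np.r_[(proj("scene",P)@D.T).max(0)-(q@D.T).max(0),np.array(v[1:])/.006]
    for t0 in(0,.3,.6):
        r=least_squares(f,[t0,0,0,0],loss="soft_l1"); print("tilt",np.degrees(r.x[0]).round(1),(r.x[1:]*1e3).round(1),r.cost.round(2),r.fun[:16].round(1))
if __name__=="__main__": run(sys.argv[1],float(sys.argv[2]),*( [tuple(map(int,sys.argv[3:7]))] if len(sys.argv)>6 else []))
E
python3 tilt.py s4 19.3
```

```text
[0.5677 0.2814 0.2026] [-1.816 -2.561  0.003] [ 0.6  0.3 -4.7] [-0.14  0.03 -0.01]
[ 145  114   62   38 1150] [[145, 129], [148, 121], [167, 114], [196, 118], [206, 128], [203, 133], [170, 151], [158, 144]]
tilt 31.0 [ 5.2 12.1 -3.3] 21.59 [ 1.4  0.6  0.9  0.6  1.1  0.6  0.9  2.4  2.1  1.   0.5 -0.1  7.5  5.7
  2.2  1.9]
tilt 31.0 [ 5.2 12.1 -3.3] 21.59 [ 1.4  0.6  0.9  0.6  1.1  0.6  0.9  2.4  2.1  1.   0.5 -0.1  7.5  5.7
  2.2  1.9]
tilt 31.0 [ 5.2 12.1 -3.3] 21.59 [ 1.4  0.6  0.9  0.6  1.1  0.6  0.9  2.4  2.1  1.   0.5 -0.1  7.5  5.7
  2.2  1.9]
```

{"fn": "drive_tool", "kwargs": {"deltas": [[0.8, [-0.006, -0.012, 0], -3], [0.8, [-0.01, -0.025, 0], -5], [0.8, [-0.01, -0.028, 0], -5.3], [0.8, [-0.0103, -0.028, 0], -5.3], [0.8, [-0.0103, -0.028, 0], -5.3], [0.8, [-0.0103, -0.028, 0], -5.3], [0.8, [-0.0103, -0.028, 0], -5.3], [0.8, [-0.0103, -0.028, 0], -5.3], [0.8, [-0.0103, -0.028, 0], -5.3], [0.8, [-0.0103, -0.028, 0], -5.3], [0.8, [-0.0103, -0.028, 0], -5.3], [0.8, [-0.0103, -0.028, 0], -5.3], [0.8, [-0.0103, -0.028, 0], -5.3], [0.8, [-0.0103, -0.028, 0], -5.3], [0.8, [-0.0103, -0.028, 0], -5.3], [0.8, [-0.0103, -0.028, 0], -5.3], [0.8, [-0.0103, -0.028, 0], -5.3], [0.8, [-0.0103, -0.028, 0], -5.3], [0.8, [-0.0103, -0.028, 0], -5.3], [0.8, [-0.008, -0.015, 0], -3.7]], "squeeze": 15}}

```text
clock: 12.85
tool_pos: [0.3683, -0.2482, 0.2031]
ee_rot: [-3.135, -0.196, 0.002]
wrist_force: [0.9, 0.0, -3.4]
finger_gap: 0.894
finger_force: 15.0
```

{"fn": "drive_tool", "kwargs": {"deltas": [[0.8, [0, 0, -0.015], 0], [0.8, [0, 0, -0.02], 0], [0.8, [0, 0, -0.025], 0], [0.8, [0, 0, -0.025], 0], [0.8, [0, 0, -0.02], 0], [0.8, [0, 0, -0.015], 0], [0.8, [0, 0, 0], 0], [0.8, [0, 0, 0], 0], [0.8, [0, 0, 0], 0]]}}

```text
clock: 13.6
tool_pos: [0.37, -0.2466, 0.0848]
ee_rot: [3.134, 0.206, 0.001]
wrist_force: [0.2, 0.3, -3.2]
finger_gap: 0.889
finger_force: 15.0
```

```bash
python3 tilt.py s5 -82.5 120 180 400 384
```

```text
[ 0.37   -0.2466  0.0848] [3.134e+00 2.060e-01 1.000e-03] [ 0.2  0.3 -3.2] [-0.05  0.2   0.08]
[ 220  228   95   63 2541] [[314, 248], [292, 290], [228, 261], [220, 254], [236, 228], [287, 234], [311, 244]]
tilt 8.6 [24.7  3.9 -4.6] 24.43 [ 3.2  6.6 -1.1 -0.5  0.1  0.4  1.9  0.4  0.6  2.8 -1.1  0.3  5.4 -3.
  0.4  2.2]
tilt 24.5 [ 25.4  17.2 -16.3] 24.87 [ 1.5  2.3 -0.4  0.3  0.9  0.9  1.4 -0.5  0.8  1.2 -0.   5.   9.3 -0.4
  0.8  0.2]
tilt 24.5 [ 25.4  17.2 -16.3] 24.87 [ 1.5  2.3 -0.4  0.3  0.9  0.9  1.4 -0.5  0.8  1.2 -0.   5.   9.3 -0.4
  0.8  0.2]
```

{"fn": "drive_tool", "kwargs": {"deltas": [[0.8, [0, 0, -0.006], 0], [0.8, [0, 0, -0.006], 0], [0.8, [0, 0, -0.005], 0], [0.8, [0, 0, -0.004], 0], [0.8, [0, 0, -0.004], 0], [0.8, [0, 0, 0], 0]], "squeeze": 10}}

```text
clock: 14.15
tool_pos: [0.3696, -0.2461, 0.0586]
ee_rot: [-3.134, -0.206, 0.001]
wrist_force: [-0.4, 0.0, -2.8]
finger_gap: 0.896
finger_force: 10.0
```

{"fn": "drive_tool", "kwargs": {"deltas": [[0.8, [0, 0, -0.003], 0], [0.8, [0, 0, -0.003], 0], [0.8, [0, 0, -0.003], 0], [0.8, [0, 0, -0.002], 0], [0.8, [0, 0, 0], 0]]}}

```text
clock: 14.57
tool_pos: [0.3721, -0.2467, 0.0503]
ee_rot: [3.135, 0.204, 0.007]
wrist_force: [3.4, 5.0, 8.2]
finger_gap: 0.893
finger_force: 10.1
```

{"fn": "drive_tool", "kwargs": {"deltas": [[0.8, [0, 0, -0.002], 0], [0.8, [0, 0, -0.002], 0], [0.8, [0, 0, 0], 0], [0.8, [0, 0, 0], 0]], "squeeze": 8}}

```text
clock: 14.9
tool_pos: [0.3731, -0.2473, 0.0471]
ee_rot: [3.133, 0.204, 0.011]
wrist_force: [5.6, 6.8, 11.7]
finger_gap: 0.893
finger_force: 11.6
```

```bash
python3 - <<'E'
from h import *
from bench import vision,readout
o=readout.observe();print(np.round(o["moment"],2),np.round(o["wrist_force"],1))
for n in("scene","top"):
    s=vision.read_camera(n)["img"];cv2.imwrite(f"pics/{n}6.png",s)
    h=cv2.cvtColor(s,cv2.COLOR_BGR2HSV); m=((h[...,0]>62)&(h[...,0]<90)&(h[...,1]>90)).astype(np.uint8)
    r=np.zeros_like(m); 
    if n=="scene": r[190:384,150:420]=1
    else: r[200:330,260:400]=1
    l=cv2.connectedComponentsWithStats(m*r)
    for j in np.argsort(-l[2][1:,4])[:3]+1:
        q=cv2.findContours((l[1]==j).astype(np.uint8),0,2)[0][0]; print(n,l[2][j].tolist(),cv2.approxPolyDP(q,1.5,True).reshape(-1,2).tolist())
p=np.array(o["tool_pos"]); g=p+[0,0,.0188]; kb=box(.104,.188,0,.034)
for tl in(0,15,30):
    M=R.from_euler('ZY',[np.radians(-82.5)+np.pi/2,np.radians(tl)*-1]).as_matrix(); P=kb@M.T+g-M@[0,0,.058]
    print(tl,"scene",proj("scene",P).round(0).astype(int).tolist(),"top",proj("top",P).round(0).astype(int).tolist(),"zmin",P[:,2].min().round(4))
E
```

```text
[ 1.31 -0.84 -0.04] [ 5.6  6.8 11.7]
scene [221, 242, 95, 60, 2515] [[221, 262], [228, 271], [291, 301], [315, 266], [314, 258], [309, 254], [286, 246], [285, 260], [288, 263], [280, 273], [274, 275], [273, 269], [246, 257], [242, 261], [237, 254], [237, 242]]
scene [247, 231, 28, 22, 311] [[248, 231], [248, 244], [253, 243], [274, 251], [274, 242]]
top [303, 233, 70, 47, 1030] [[372, 236], [369, 233], [304, 241], [308, 279], [317, 278], [318, 276], [315, 271], [316, 263], [314, 262], [314, 256], [339, 254], [338, 251], [347, 241], [363, 233], [368, 237], [372, 245]]
top [354, 210, 2, 2, 3] [[354, 210]]
top [339, 207, 1, 2, 2] [[339, 207]]
0 scene [[242, 254], [309, 284], [282, 309], [213, 274], [242, 242], [310, 271], [282, 295], [212, 261]] top [[302, 251], [367, 241], [374, 279], [308, 289], [303, 251], [371, 241], [378, 279], [309, 289]] zmin 0.0079
15 scene [[246, 246], [313, 275], [286, 309], [218, 275], [243, 236], [312, 264], [284, 298], [215, 265]] top [[302, 246], [368, 237], [372, 273], [306, 282], [304, 249], [372, 239], [376, 276], [308, 286]] zmin -0.0035
30 scene [[248, 238], [316, 267], [291, 307], [224, 274], [244, 230], [312, 258], [287, 299], [218, 266]] top [[302, 243], [369, 233], [370, 266], [305, 275], [304, 249], [373, 239], [374, 272], [307, 282]] zmin -0.0103
```

{"fn": "drive_tool", "kwargs": {"deltas": [[0.8, [0, 0, 0.004], 0], [0.8, [0, 0, 0.006], 0], [0.8, [0, 0, 0.006], 0], [0.8, [-0.015, 0, 0], 0], [0.8, [-0.02, 0, 0], 0], [0.8, [-0.005, 0, 0], 0], [0.8, [0, 0, 0], 0], [0.8, [0, 0, 0], 0]], "squeeze": 8}}

```text
clock: 15.67
tool_pos: [0.3299, -0.2465, 0.0603]
ee_rot: [3.134, 0.204, 0.001]
wrist_force: [1.1, -0.8, -3.1]
finger_gap: 0.888
finger_force: 10.6
```

{"fn": "drive_tool", "kwargs": {"deltas": [[0.8, [0, 0, -0.004], 0], [0.8, [0, 0, -0.003], 0], [0.8, [0.003, 0, -0.002], 0], [0.8, [0.005, 0, -0.001], 0], [0.8, [0.005, 0, -0.001], 0], [0.8, [0.005, 0, -0.001], 0], [0.8, [0.005, 0, -0.001], 0], [0.8, [0.005, 0, 0], 0]]}}

```text
clock: 16.33
tool_pos: [0.3584, -0.2463, 0.0471]
ee_rot: [3.135, 0.207, -0.0]
wrist_force: [-0.5, 0.0, -3.4]
finger_gap: 0.892
finger_force: 10.2
```

{"fn": "drive_tool", "kwargs": {"deltas": [[0.8, [0.003, 0, -0.0015], 0], [0.8, [0.003, 0, -0.0015], 0], [0.8, [0.003, 0, -0.0015], 0], [0.8, [0.003, 0, -0.0015], 0], [0.8, [0, 0, 0], 0]]}}

```text
clock: 16.75
tool_pos: [0.3704, -0.2465, 0.0412]
ee_rot: [3.134, 0.206, 0.001]
wrist_force: [0.8, 1.0, -0.1]
finger_gap: 0.892
finger_force: 9.2
```

```bash
cat > look.py <<'E'
from h import *
import sys
from bench import vision,readout
def fit(tag,yaw0,regs,z0=.0,tool=True):
    o=readout.observe();p=np.array(o["tool_pos"]);obs={}
    for n in("scene","top"):
        s=vision.read_camera(n)["img"];cv2.imwrite(f"pics/{n}{tag}.png",s)
        h=cv2.cvtColor(s,cv2.COLOR_BGR2HSV); m=((h[...,0]>62)&(h[...,0]<90)&(h[...,1]>90)).astype(np.uint8)
        r=np.zeros_like(m);a=regs[n];r[a[1]:a[3],a[0]:a[2]]=1
        l=cv2.connectedComponentsWithStats(m*r);mm=np.isin(l[1],[j for j in range(1,l[0]) if l[2][j,4]>80]).astype(np.uint8)
        obs[n]=np.vstack([c.reshape(-1,2) for c in cv2.findContours(mm,0,2)[0]]).astype(float)
        print(n,mm.sum(),cv2.approxPolyDP(cv2.convexHull(obs[n].astype(np.int32)),2,True).reshape(-1,2).tolist())
    return p,obs
if __name__=="__main__":
    p,obs=fit(sys.argv[1],-82.5,{"scene":(150,190,420,384),"top":(250,200,400,330)})
    print(p.round(4)); kb=box(.104,.188,0,.034); g=p+[0,0,.0188]
    for tl in(0,10,20,30):
        M=R.from_euler('ZY',[np.radians(-82.5)+np.pi/2,-np.radians(tl)]).as_matrix(); P=kb@M.T; P=P+[g[0],g[1],0]-M@[0,0,.058]+[0,0,.058*M[2,2]]; P[:,2]-=P[:,2].min()
        for n in("scene","top"): print(tl,n,cv2.convexHull(proj(n,P).astype(np.float32)).reshape(-1,2).round().astype(int).tolist())
E
python3 look.py 7
```

```text
scene 2668 [[312, 276], [287, 305], [222, 273], [219, 262], [248, 239], [312, 266]]
top 858 [[357, 237], [314, 282], [308, 282], [303, 245]]
[ 0.3704 -0.2465  0.0412]
0 scene [[309, 274], [308, 287], [280, 312], [212, 277], [211, 265], [241, 245]]
0 top [[377, 280], [309, 290], [307, 289], [301, 252], [303, 252], [370, 242]]
10 scene [[311, 279], [284, 309], [215, 275], [213, 264], [242, 238], [310, 267]]
10 top [[376, 278], [308, 288], [307, 285], [301, 249], [368, 239], [371, 241]]
20 scene [[313, 270], [287, 306], [219, 273], [215, 263], [243, 232], [311, 260]]
20 top [[376, 276], [308, 286], [306, 281], [302, 246], [369, 236], [373, 240]]
30 scene [[315, 263], [291, 303], [222, 270], [217, 263], [243, 227], [312, 255]]
30 top [[375, 273], [307, 283], [305, 276], [302, 243], [370, 234], [374, 239]]
```

```bash
python3 - <<'E'
from h import *
t=cv2.imread("pics/top7.png");s=cv2.imread("pics/scene7.png")
cv2.imwrite("pics/c7.png",np.hstack([pad(crop(s,200,190,330,320,4),520,520),pad(crop(t,270,215,390,300,2.3),280,520)]))
E
```

```text
(no output)
```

View pics/c7.png

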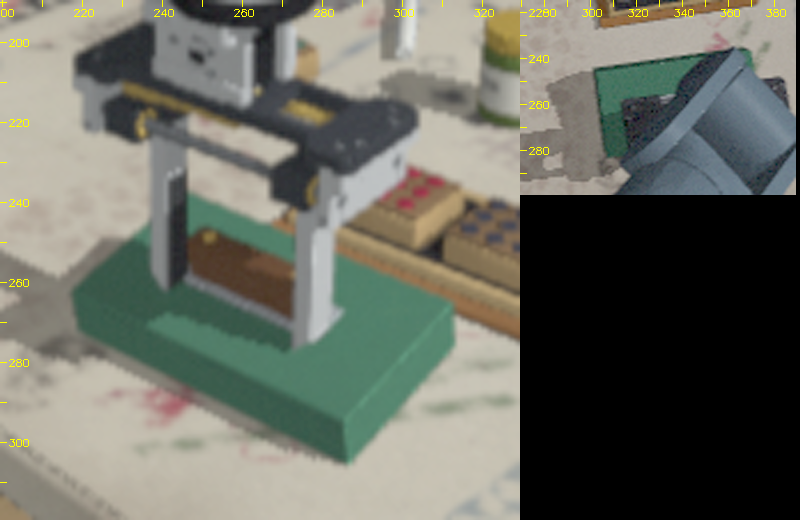

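The picture shows the cover nearly flat on the free table (corners at (219,262), (287,305) and (312,270) in scene), with the fingers on the bar ends. I'll press it fully flat, release it, re-measure and regrip it square.

{"fn": "drive_tool", "kwargs": {"deltas": [[0.8, [0, 0, -0.0015], 0], [0.8, [0, 0, -0.0015], 0], [0.8, [0, 0, 0], 0], [0.8, [0, 0, 0], 0]], "squeeze": 5}}

```text
clock: 17.18
tool_pos: [0.3688, -0.2457, 0.0373]
ee_rot: [-3.133, -0.206, 0.003]
wrist_force: [-0.7, -0.6, -3.2]
finger_gap: 0.89
finger_force: 5.0
```

{"fn": "drive_tool", "kwargs": {"deltas": [[0.8, [0, 0, -0.001], 0], [0.8, [0, 0, -0.001], 0], [0.8, [0, 0, 0], 0], [0.8, [0, 0, 0], 0]], "squeeze": 5}}

```text
clock: 17.52
tool_pos: [0.3694, -0.2461, 0.0359]
ee_rot: [-3.134, -0.206, 0.001]
wrist_force: [1.0, 0.6, -2.8]
finger_gap: 0.89
finger_force: 5.0
```

```bash
python3 look.py 8 | head -3
```

```text
scene 2438 [[311, 273], [310, 283], [282, 306], [217, 273], [217, 263], [236, 250], [285, 261]]
top 757 [[347, 241], [337, 257], [313, 283], [308, 284], [302, 247]]
[ 0.3694 -0.2461  0.0359]
```

```bash
cat > cf.py <<'E'
from h import *
kb=box(.104,.188,0,.034)
def cfit(sc,tp,x0,pri=None):
    def f(v):
        M=R.from_euler('ZYX',[v[3],-v[4],v[5]]).as_matrix();P=kb@M.T+v[:3]
        r=[(proj("scene",P[i])[0]-u) for i,u in sc]+[(proj("top",P[i])[0]-u) for i,u in tp]
        return np.r_[np.concatenate(r),v[5]/.03]
    r=least_squares(f,x0,loss="soft_l1"); print("xyz",r.x[:3].round(4),"yaw,tilt,roll",np.degrees(r.x[3:]).round(1),"cost",r.cost.round(2),r.fun.round(1)); return r.x
E
python3 - <<'E'
from cf import *
cfit([(5,(311,273)),(1,(310,283)),(2,(282,306)),(3,(217,273)),(7,(217,263))],[(4,(302,247)),(7,(308,284))],[.37,-.246,0,.13,.1,0])
cfit([(5,(312,266)),(1,(312,276)),(2,(287,305)),(3,(222,273)),(7,(219,262)),(4,(248,239))],[(4,(303,245)),(7,(308,282))],[.37,-.246,0,.13,.1,0])
E
```

```text
xyz [ 0.3825 -0.2448  0.0029] yaw,tilt,roll [ 5.7 -0.7 -1.2] cost 7.65 [ 0.8 -2.1  1.1  1.1  0.4  1.2 -1.3  0.5 -1.8 -2.4  0.1 -0.9 -0.9  0.4
 -0.7]
xyz [ 0.3931 -0.2466  0.0077] yaw,tilt,roll [ 6.1  7.6 -2.3] cost 8.0 [ 2.2 -1.2  2.9  1.1 -0.1  0.6 -1.9  0.6 -1.1 -0.3 -0.4 -0.7  0.  -0.9
 -0.5  0.1 -1.3]
```

{"fn": "drive_tool", "kwargs": {"deltas": [[0.8, [0, 0, -0.001], 0], [0.8, [0, 0, -0.001], 0], [0.8, [0, 0, 0], 0], [0.8, [0, 0, 0], 0]], "squeeze": 4}}

```text
clock: 17.95
tool_pos: [0.3699, -0.2464, 0.0345]
ee_rot: [3.135, 0.206, 0.0]
wrist_force: [-2.2, 2.0, 2.2]
finger_gap: 0.894
finger_force: 4.0
```

{"fn": "drive_tool", "kwargs": {"deltas": [[0.92, [0, 0, 0], 0], [0.95, [0, 0, 0], 0], [1, [0, 0, 0], 0], [1, [0, 0, 0], 0], [1, [0, 0, 0.01], 0], [1, [0, 0, 0.02], 0], [1, [0, 0, 0.03], 0], [1, [0, 0, 0.04], 0], [1, [0, 0.03, 0.02], 0], [1, [0, 0.04, 0], 0], [1, [0, 0.04, 0], 0], [1, [0, 0.04, 0], 0], [1, [0, 0.04, 0], 0], [1, [0, 0.03, 0], 0], [1, [0, 0, 0], 0], [1, [0, 0, 0], 0]]}}

```text
clock: 19.28
tool_pos: [0.3698, -0.0252, 0.1548]
ee_rot: [3.134, 0.212, 0.002]
wrist_force: [0.9, -0.7, -0.3]
finger_gap: 0.995
finger_force: 0.0
```

```bash
python3 look.py 9 | head -3; python3 - <<'E'
from h import *
for n,(c0,r0,c1,r1) in(("top",(290,225,390,300)),("scene",(200,200,330,320))):
    i=cv2.imread(f"pics/{n}9.png")[r0:r1,c0:c1]; h=cv2.cvtColor(cv2.resize(i,None,fx=4,fy=4,interpolation=cv2.INTER_CUBIC),cv2.COLOR_BGR2HSV)
    y=((h[...,0]>18)&(h[...,0]<35)&(h[...,2]>110)&(h[...,1]>120)).astype(np.uint8); l=cv2.connectedComponentsWithStats(y); print(n,"bolts",[(l[3][a]/4+[c0-.4,r0-.4]).round(1).tolist() for a in range(1,l[0]) if l[2][a,4]>20])
    b=((h[...,0]<18)&(h[...,1]>110)&(h[...,2]<110)).astype(np.uint8); l=cv2.connectedComponentsWithStats(b); print(n,"bar",[(l[3][a]/4+[c0-.4,r0-.4]).round(1).tolist()+[l[2][a,4]//16] for a in range(1,l[0]) if l[2][a,4]>800])
E
```

```text
scene 2660 [[217, 263], [247, 246], [310, 273], [310, 284], [284, 307], [217, 274]]
top 2226 [[368, 238], [374, 274], [308, 284], [304, 270], [303, 247]]
[ 0.3698 -0.0252  0.1548]
top bolts [[351.7, 259.3], [329.7, 262.4]]
top bar [[340.1, 260.8, np.int32(169)]]
scene bolts [[328.7, 200.3], [286.5, 248.3], [252.5, 251.3], [303.4, 255.0], [311.4, 258.2], [318.9, 261.2], [274.4, 260.9], [325.5, 263.9]]
scene bar [[296.9, 237.4, np.int32(246)], [319.2, 248.9, np.int32(115)], [301.0, 259.8, np.int32(301)], [263.7, 261.9, np.int32(400)]]
```

```bash
cat > lv.py <<'E'
from h import *
def lv(sc,tp,bs,bt,x0):
    X=box(.104,.188,0,.034); X=np.vstack([X,[[0,.03,.062],[0,-.03,.062]]])
    def f(v):
        M=R.from_euler('ZYX',[v[3],-v[4],v[5]]).as_matrix();P=X@M.T+v[:3]
        o=[proj("scene",P[i])[0]-u for i,u in sc]+[proj("top",P[i])[0]-u for i,u in tp]
        w=[2*(proj("scene",P[8:])-bs).ravel(),2*(proj("top",P[8:])-bt).ravel()]
        return np.concatenate(o+w)
    for lock in(1,0):
        g=(lambda v:f(np.r_[v[:2],0,v[2],0,0])) if lock==1 else f
        r=least_squares(g,[x0[0],x0[1],x0[3]] if lock else x0,loss="soft_l1")
        v=r.x; print("flat x,y,yaw" if lock else "free",(v[:2] if lock else v[:3]).round(4),np.degrees(v[2:] if lock else v[3:]).round(1),"cost",r.cost.round(2),r.fun.round(1).reshape(-1,2).tolist())
E
python3 - <<'E'
from lv import *
lv([(7,(217,263)),(4,(247,246)),(5,(310,273)),(1,(310,284)),(2,(284,307)),(3,(217,274))],[(5,(368,238)),(6,(374,274)),(7,(308,284)),(4,(303,247))],[(252.5,251.3),(274.4,260.9)],[(329.7,262.4),(351.7,259.3)],[.37,-.246,0,.13,0,0])
E
```

```text
flat x,y,yaw [ 0.3839 -0.2447] [6.9] cost 12.47 [[-1.5, -1.3], [-1.7, -3.2], [2.3, -1.2], [1.4, 0.8], [-0.2, 1.8], [-1.1, 0.4], [1.0, -0.5], [1.6, 1.4], [-0.3, 0.7], [-1.0, -0.6], [0.1, -0.4], [0.1, -0.3], [0.1, -0.2], [0.0, 0.0]]
free [ 0.3832 -0.2459 -0.0007] [ 6.7 -1.2 -1.2] cost 11.67 [[-1.4, -0.7], [-1.5, -1.8], [2.4, -1.0], [1.6, 1.2], [-0.2, 1.3], [-0.9, 1.2], [1.3, -0.3], [1.9, 1.6], [-0.3, 0.6], [-0.9, -0.6], [0.2, 0.4], [0.0, -0.3], [-0.4, -0.6], [-0.2, -0.1]]
```

{"fn": "drive_tool", "kwargs": {"deltas": [[1, [0.0139, -0.0183, 0], -0.8], [1, [0, -0.04, 0], 0], [1, [0, -0.04, 0], 0], [1, [0, -0.04, 0], 0], [1, [0, -0.04, 0], 0], [1, [0, -0.025, 0], 0], [1, [0, -0.015, -0.01], 0], [1, [0, 0, -0.03], 0], [1, [0, 0, -0.03], 0], [1, [0, 0, -0.025], 0], [1, [0, 0, -0.008], 0], [1, [0, 0, -0.006], 0], [1, [0, 0, -0.004], 0], [1, [0, 0, -0.0025], 0], [1, [0, 0, 0], 0], [1, [0, 0, 0], 0]]}}

```text
clock: 20.72
tool_pos: [0.3843, -0.2453, 0.0398]
ee_rot: [3.134, 0.184, 0.002]
wrist_force: [0.0, 0.2, 0.8]
finger_gap: 1.003
finger_force: 0.0
```

{"fn": "drive_tool", "kwargs": {"deltas": [[0.9, [0, 0, 0], 0], [0.85, [0, 0, 0], 0], [0.8, [0, 0, 0], 0], [0.8, [0, 0, 0], 0], [0.8, [0, 0, 0], 0], [0.8, [0, 0, 0], 0]], "squeeze": 30}}

```text
clock: 21.22
tool_pos: [0.3841, -0.2449, 0.0394]
ee_rot: [3.136, 0.184, 0.001]
wrist_force: [-1.4, 1.2, 5.3]
finger_gap: 0.89
finger_force: 30.0
```

{"fn": "drive_tool", "kwargs": {"deltas": [[0.8, [0, 0, 0.005], 0], [0.8, [0, 0, 0.01], 0], [0.8, [0, 0, 0.02], 0], [0.8, [0, 0, 0.025], 0], [0.8, [0, 0, 0.01], 0], [0.8, [0, 0, 0], 0], [0.8, [0, 0, 0], 0]]}}

```text
clock: 21.8
tool_pos: [0.3835, -0.2445, 0.1086]
ee_rot: [3.136, 0.184, 0.001]
wrist_force: [0.8, -1.1, -4.0]
finger_gap: 0.895
finger_force: 30.0
```

```bash
python3 look.py 10 | head -3
```

```text
scene 2528 [[313, 246], [312, 257], [285, 279], [216, 248], [216, 237], [240, 222]]
top 610 [[346, 241], [312, 286], [305, 247]]
[ 0.3835 -0.2445  0.1086]
```

```bash
python3 - <<'E'
from cf import *
v=cfit([(5,(313,246)),(1,(312,257)),(2,(285,279)),(3,(216,248)),(7,(216,237))],[(4,(305,247)),(7,(312,286))],[.384,-.2447,.07,.12,0,0])
for tl in(0,8):
    M=R.from_euler('ZY',[np.radians(6.9),-np.radians(tl)]).as_matrix();P=kb@M.T+np.array([.3837,-.2447,.1274])-M[:,2]*.0572
    print(tl,proj("scene",P)[[5,1,2,3,7]].round(1).tolist())
M=R.from_euler('z',.13).as_matrix(); print("case ctr",[.5462,-.2075]-(M@[0,.039,0])[:2])
E
```

```text
xyz [ 0.3828 -0.245   0.0692] yaw,tilt,roll [ 7.5 -1.4 -0.7] cost 6.47 [ 1.1 -1.9  1.1  1.1  0.3  0.8 -1.4  0.7 -1.7 -1.9 -0.1 -0.9 -0.5  0.4
 -0.4]
0 [[314.2, 244.0], [313.2, 257.7], [284.9, 280.3], [215.0, 247.8], [214.6, 234.4]]
8 [[315.1, 240.4], [315.3, 253.1], [287.3, 281.1], [217.7, 248.8], [215.8, 236.5]]
case ctr [ 0.55125573 -0.24617091]
```

{"fn": "drive_tool", "kwargs": {"deltas": [[0.8, [0.01, 0, 0], 0.5], [0.8, [0.02, -0.0015, 0], 0], [0.8, [0.025, 0, 0], 0], [0.8, [0.03, 0, 0], 0], [0.8, [0.03, 0, 0], 0], [0.8, [0.025, 0, 0], 0], [0.8, [0.018, 0, 0], 0], [0.8, [0.0095, 0, 0], 0], [0.8, [0, 0, 0], 0], [0.8, [0, 0, -0.015], 0], [0.8, [0, 0, -0.015], 0], [0.8, [0, 0, -0.01], 0], [0.8, [0, 0, -0.005], 0], [0.8, [0, 0, 0], 0], [0.8, [0, 0, 0], 0], [0.8, [0, 0, 0], 0]]}}

```text
clock: 23.23
tool_pos: [0.5515, -0.2465, 0.0646]
ee_rot: [3.134, 0.197, 0.002]
wrist_force: [-0.2, 0.2, -3.6]
finger_gap: 0.889
finger_force: 30.0
```

```bash
sed -i 's/(150,190,420,384)/(150,150,420,384)/;s/(250,200,400,330)/(250,150,400,330)/' look.py; python3 look.py 11 | head -3
```

```text
scene 1974 [[357, 236], [356, 247], [336, 264], [332, 264], [270, 239], [270, 228], [292, 214]]
top 424 [[312, 185], [319, 216], [315, 222], [308, 222], [302, 187]]
[ 0.5515 -0.2465  0.0646]
```

{"fn": "drive_tool", "kwargs": {"deltas": [[0.8, [0, 0, -0.003], 0], [0.8, [0, 0, -0.003], 0], [0.8, [0, 0, -0.002], 0], [0.8, [0, 0, -0.0015], 0], [0.8, [0, 0, 0], 0], [0.8, [0, 0, 0], 0]]}}

```text
clock: 23.83
tool_pos: [0.5512, -0.2465, 0.0541]
ee_rot: [3.134, 0.198, 0.0]
wrist_force: [0.4, -2.1, -4.4]
finger_gap: 0.891
finger_force: 30.0
```

{"fn": "drive_tool", "kwargs": {"deltas": [[0.8, [0, 0, -0.0015], 0], [0.8, [0, 0, -0.0015], 0], [0.8, [0, 0, -0.001], 0], [0.8, [0, 0, -0.001], 0], [0.8, [0, 0, 0], 0], [0.8, [0, 0, 0], 0]]}}

```text
clock: 24.33
tool_pos: [0.5513, -0.2466, 0.0493]
ee_rot: [3.134, 0.198, 0.001]
wrist_force: [0.5, -4.3, -4.2]
finger_gap: 0.888
finger_force: 30.0
```

{"fn": "drive_tool", "kwargs": {"deltas": [[0.8, [0, -0.0006, -0.0008], 0], [0.8, [0, 0, -0.0008], 0], [0.8, [0, 0, -0.0007], 0], [0.8, [0, 0, 0], 0], [0.8, [0, 0, 0], 0]]}}

```text
clock: 24.75
tool_pos: [0.5512, -0.2466, 0.0475]
ee_rot: [3.135, 0.198, -0.0]
wrist_force: [-2.3, -0.5, 4.5]
finger_gap: 0.891
finger_force: 30.0
```

{"fn": "drive_tool", "kwargs": {"deltas": [[0.8, [0, 0, -0.0005], 0], [0.8, [0, 0, 0], 0], [0.92, [0, 0, 0], 0], [0.94, [0, 0, 0], 0], [0.97, [0, 0, 0], 0], [1, [0, 0, 0], 0], [1, [0, 0, 0], 0], [1, [0, 0, 0.005], 0], [1, [0, 0, 0.015], 0], [1, [0, 0, 0.03], 0], [1, [0, 0, 0.04], 0], [1, [0, 0, 0.04], 0], [1, [-0.03, 0.025, 0.01], 0], [1, [-0.03, 0.028, 0], 0], [1, [-0.03, 0.028, 0], 0], [1, [-0.03, 0.028, 0], 0], [1, [-0.03, 0.028, 0], 0], [1, [-0.02, 0.035, 0], 0], [1, [0, 0.03, 0], 0], [1, [0, 0, 0], 0]]}}

```text
clock: 26.42
tool_pos: [0.38, -0.0411, 0.1865]
ee_rot: [-3.134, -0.204, -0.003]
wrist_force: [0.9, -0.0, -1.3]
finger_gap: 0.999
finger_force: 0.0
```

{"fn": "drive_tool", "kwargs": {"deltas": [[1, [0, 0.038, 0], 0], [1, [0, 0.038, 0], 0], [1, [0, 0.038, 0], 0], [1, [0, 0.02, 0], 0], [1, [0, 0, 0], 0]]}}

```text
clock: 26.83
tool_pos: [0.381, 0.0918, 0.1867]
ee_rot: [-3.134, -0.205, -0.001]
wrist_force: [-0.3, -0.2, 0.6]
finger_gap: 1.007
finger_force: 0.0
```

```bash
python3 look.py 12 | head -3; python3 - <<'E'
from h import *
for n,(c0,r0,c1,r1) in(("top",(300,170,375,230)),("scene",(270,200,360,260))):
    i=cv2.imread(f"pics/{n}12.png")[r0:r1,c0:c1]; h=cv2.cvtColor(cv2.resize(i,None,fx=4,fy=4,interpolation=cv2.INTER_CUBIC),cv2.COLOR_BGR2HSV)
    y=((h[...,0]>18)&(h[...,0]<35)&(h[...,2]>110)&(h[...,1]>120)).astype(np.uint8); l=cv2.connectedComponentsWithStats(y); print(n,"bolts",[(l[3][a]/4+[c0-.4,r0-.4]).round(1).tolist()+[int(l[2][a,4])] for a in range(1,l[0]) if l[2][a,4]>15])
kb=box(.104,.188,0,.034);M=R.from_euler('z',.13).as_matrix()
for z in(.008,.016):
    P=kb@M.T+[.5513,-.2464,z]; B=np.array([[0,.03,.062],[0,-.03,.062]])@M.T+[.5513,-.2464,z]
    print(z,"scene",proj("scene",P)[[5,1,2,3,7,4]].round(1).tolist(),proj("scene",B).round(1).tolist(),"top",proj("top",P)[[5,6,7,4]].round(1).tolist(),proj("top",B).round(1).tolist())
E
```

```text
scene 2076 [[270, 234], [294, 220], [355, 242], [355, 253], [334, 271], [270, 245]]
top 2137 [[366, 178], [373, 213], [307, 223], [301, 189], [303, 187]]
[0.381  0.0918 0.1867]
top bolts [[350.0, 197.0, 55], [328.6, 200.1, 46]]
scene bolts [[333.4, 201.1, 488], [302.6, 223.2, 27], [324.3, 231.0, 45]]
0.008 scene [[357.9, 240.8], [356.5, 253.0], [335.1, 272.6], [268.0, 244.8], [268.3, 232.9], [292.1, 217.2]] [[302.5, 222.8], [324.1, 230.6]] top [[367.0, 177.2], [373.8, 213.7], [307.1, 223.2], [301.1, 186.3]] [[328.5, 200.1], [350.1, 197.1]]
0.016 scene [[358.3, 237.9], [356.9, 250.2], [335.4, 269.6], [268.1, 242.0], [268.3, 230.1], [292.2, 214.5]] [[302.7, 219.9], [324.3, 227.7]] top [[367.8, 176.7], [374.6, 213.4], [307.4, 222.9], [301.4, 185.9]] [[329.0, 199.7], [350.8, 196.7]]
```

The bolts and corners of the cover match the seated, level prediction (z = 8 mm) to 0.4 px for the bolts, in both views. Handing in.

```bash
python3 -c "
from bench import job; print(job.close_job())"
```

```text
the job is handed in; nothing more can be done
None
```

The red block lies flat in the empty pocket, dots up beside the blue one, the green cover measures seated and level over the rim in both cameras, and the job was handed in at about 27 s; on the way I set the cover down flat on the free table once to regrip it square.

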